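# Tip the stepped block onto its back and set it against the stop

### The arm

A 6-joint arm with a two-finger parallel gripper is mounted at the origin on the work surface. World frame = base frame: x ahead of the robot, y to its left, z up, the work surface at z = 0. Lengths are in mm, angles in rad, forces in N, time in s.
With the tool pointing down it reaches from about 275 to 850 mm from the base axis. Payload 5.2 kg.
Tool frame: the origin (TCP) lies midway between the tips of the shut fingers; the grasp point (between the pads) lies 19 mm behind it; z points along the fingers, x is the direction in which the jaws open and shut, and the axes are right-handed (so a half turn about z gives the same grasp; the last joint's range is limited). The gripper opens to 85 mm and grips with 20 to 120 N. Pads are 22 mm wide; open, the fingers measure 114 mm over their backs; the gripper's body (76 mm by 85 mm) begins 54 mm behind the grasp point. The pads swing forward as they close: fully open they stand 13 mm farther back than shut.
Start: joints at [1.1, 0.259, 1.535, -0, 1.348, -0.203], TCP at [145.513, 530.406, 231.31] pointing down, gripper open.
Joint ranges: [-3.14, 3.14], [-0.91, 2.08], [0.19, 2.58], [-1.22, 4.36], [0.22, 2.71], [-3.12, 3.12]. Speed limits (rad/s): [2.57, 2.57, 3.14, 3.14, 3.14, 3.14].

### API

Orientations are given as a 3x3 rotation matrix whose columns are the frame's x, y, z axes.
In Python, from plant import * gives the robot as it stands.
- The arm moves only by the tool servo_tool, never from a script. Its argument "rows" is a list of rows, each a list of 3 entries, a list of its own where there are three numbers: the shift along the tool's x, y, z in cm, then the turn, a rotation vector about the tool's x, y, z in rad, then the finger opening in cm, from 0 to 8.54. In form: [[[dx, dy, dz], [rx, ry, rz], claw], ...]. A call has 1 to 12 rows; each row is the pose to reach, as a shift and turn from the pose commanded when the call began, along the tool's axes at that moment; what a row does not reach only later rows make up. A row lasts 1/8 s, in which the tool goes at most 62.5 mm and 10.7 degrees, less where a joint would pass 70% of its speed; a pose out of reach is approached as far as the arm can. A call with a gripper value outside its range is refused whole. The fingers move at their own pace and stop on an object; "newtons" is the grip in N (left out, the last holds). Time passes only in rows, so rows that repeat a pose let the fingers close. It gives the time, the measured TCP pose, the force and the opening at its end, in the units of the state.
- observe(): the state, without advancing time (a new reading comes with each control period).
- snapshot(name): name is "scene" or "top" or "wrist"; returns the picture (384x512x3 uint8, red, green, blue); there is no depth.
- camera_info(name): a dict with "fx", "fy", "cx", "cy" (pixels), "distortion" ([k1, k2, p1, p2, k3] as OpenCV has them; the pictures are not rectified), "position" and "attitude" of the camera in the world. Camera axes: x right, y up, looking along -z (the intrinsics and any distortion apply to the point x, -y, -z); pixel columns grow to the right and rows downward; lengths in mm; the calibration is good to about 2 mm. A picture is of the moment at which its call begins: read the wrist's pose just before it. camera_info takes no time and is no camera call; for the wrist camera it gives the pose at the moment of the call.
- close_job(): hands the job in, once; it reports no verdict.
The state is a dict: "time_s": time; "q": joint angles; "joint_velocities": joint speeds; "joint_efforts": joint torques, N m; "eef_pos": TCP position; "tcp_rot": TCP orientation; "ft_force": force on the tool from outside, world axes, zero at the start; "wrist_torque": the same for the moment, N m; "grip_width": finger opening in mm.
Only numpy, scipy, OpenCV 4.12 (cv2) and the standard library are available. Lean on these libraries where they do the work, as an engineer would, in place of code of your own. Each camera call takes 0.05 s, during which the arm holds its last target. There are 200 camera calls.

### The job

The white stepped block stands on end on the dark steel setting plate. Push it over so that it lies flat on its back with its notch facing up, and push it sideways until its long side sits flush against the blue stop bar, on the plate. Only push it, never pick it up, and leave the brass spacer, the red oil can and the red insert box undisturbed.

Things in the scene. Friction and masses are not known exactly. Their poses are not given: they have to be found in the camera images.
- block: White plastic stepped block, loose, about 250 g, standing on end. Origin: centre of its foot; own z along its 110 mm length (up at the start), x across its 50 mm width, y through its 40 mm thickness. Up to 70 mm it is full (y -20 to 20 mm); from 70 to 110 mm only y 0 to 20 mm is there: the missing half is the notch, open to -y and to the head end. Its back is the flat face at y = +20 mm.
- block_mid (a point): Point of the block at own (0, 0, 55) mm: the middle of its length, width and full thickness; 67 mm above the table while the block stands on the plate, 32 mm when it lies on its back. Pushed high on the notch side, towards own +y, the block balances on its back foot edge at about 21 degrees, then falls on its back; own x stays level.
- block_side_foot (a point): Point of the block at own (25, 0, 0) mm: foot end of the long side face (own +x) that must meet the stop bar.
- block_side_head (a point): Point of the block at own (25, 0, 110) mm: head end of the same long side face.
- jig: Fixed setting plate of dark steel, 240 mm (own x) by 360 mm (own y), 12 mm thick; origin at the centre of its underside, z up. A blue stop bar, 25 mm wide, standing 25 mm above the plate, runs along its whole +x edge. The block starts on the -y half, its axes within 0.35 rad of the plate's, its notch towards the -y end.
- stop_face (a point): Middle of the stop bar's working face, at the level of the plate's top (12 mm above the table); same axes as the plate: the face runs along y, and x points into the bar (the block must come from -x).
- spacer: Loose turned brass spacer, upright, 32 mm diameter, 45 mm high, standing on the plate near its +y end on the side away from the stop bar. Origin: centre of its underside.
- oil_can: Loose red flat oil can with a nozzle, 34 x 55 mm, 152 mm high, standing on the table beyond the plate's +y end. Origin: centre of its underside.
- insert_box: Loose flat red box of cutting inserts, 85 x 55 mm, 20 mm high, lying on the table beyond the plate's -y end. Origin: centre of its underside.
Mind the look-alikes: they are no part of the job. Of the things shaped like the block, the white one is meant.

How it is judged (in metres and radians):
On the way:
1. the block lies on its back, notch up (angle between block's own y axis and vertical above 3 rad and z of block_mid in the frame of jig below 0.038 m), for 0.2 s.
At the end, for the whole second after the job is handed in: The block lies still, flat on its back on the plate (within 0.09 rad), notch up, with both ends of its long side face within 4 mm of the stop bar's face and within the bar's length (angle between block's own y axis and vertical above 3.05 rad and z of block_mid in the frame of jig between 0.028 and 0.036 m and x of block_side_foot in the frame of stop_face between -0.004 and 0.003 m and x of block_side_head in the frame of stop_face between -0.004 and 0.003 m and y of block_side_foot in the frame of stop_face above -0.18 m and y of block_side_head in the frame of stop_face below 0.18 m and linear speed of block below 0.02 m/s); the robot touches nothing.
It fails at once if the block is lifted off the plate (z of block_mid in the frame of jig above 0.085 m or (angle between block's own y axis and vertical above 2.9 rad and z of block_mid in the frame of jig above 0.055 m)).
It fails at once if the brass spacer is moved more than 15 mm or knocked over (distance of spacer from where it was at the start of the episode above 0.015 m or angle between spacer's own z axis and vertical above 0.4 rad).
It fails at once if the oil can is moved more than 15 mm or knocked over (distance of oil_can from where it was at the start of the episode above 0.015 m or angle between oil_can's own z axis and vertical above 0.4 rad).
It fails at once if the insert box is moved more than 15 mm (distance of insert_box from where it was at the start of the episode above 0.015 m).
It also fails if it takes over 59 s, if anything falls off the work surface, if the arm or the gripper's body presses on something with over 40 N, if the wrist force passes 120 N, or if a joint passes its speed limit or range.

## Working session

There is one attempt and no reset: what is moved stays moved. The work goes in short steps, Python scripts to look and compute and a tool call to move; the robot and the scene stay as the last step left them, time stands still between calls to the robot, and variables do not carry over. Pictures are saved under pics/ and viewed, about 8 in all and at most 12, crops included, and the job is handed in when it is done.

Besides the shell and the picture viewer there is one more tool, called after "Emit:" by a JSON object that holds its "op" and its "data", one argument or row to a line. servo_tool: Moves the arm, as the interface text tells. Its arguments: {"type":"object","properties":{"rows":{"type":"array","items":{"type":"array"}},"newtons":{"type":"number"}},"required":["rows"]}

```bash
mkdir -p pics
python3 - <<'E'
from plant import *
import cv2,numpy as np
a=snapshot("scene");b=snapshot("top")
cv2.imwrite("pics/s0.png",a[...,::-1]);cv2.imwrite("pics/t0.png",b[...,::-1])
for n in("scene","top","wrist"):print(n,camera_info(n))
o=observe();print(o)
E
```

```text
scene {'fx': 365.1256945167122, 'fy': 365.1256945167122, 'cx': 245.01657684640617, 'cy': 193.5550791400872, 'distortion': array([0.02403646, 0.        , 0.        , 0.        , 0.        ]), 'position': array([934.03794694, 625.65683176, 657.05875361]), 'attitude': array([[-0.83358341, -0.34900278,  0.42817726],
       [ 0.55233553, -0.51536327,  0.65522985],
       [-0.00801021,  0.78268625,  0.62236491]])}
top {'fx': 389.1661062394057, 'fy': 389.1661062394057, 'cx': 255.38042596505088, 'cy': 192.83602560231228, 'distortion': array([-0.10442086,  0.        ,  0.        ,  0.        ,  0.        ]), 'position': array([471.64915039,  39.79797403, 890.17290738]), 'attitude': array([[ 0.02427991,  0.99452594, -0.10162991],
       [-0.99959789,  0.02564104,  0.01210805],
       [ 0.01464766,  0.10129507,  0.99474859]])}
wrist {'fx': 284.1309254435442, 'fy': 284.1309254435442, 'cx': 253.052035421653, 'cy': 194.2427183287952, 'distortion': array([-0.01572245,  0.        ,  0.        ,  0.        ,  0.        ]), 'position': array([ 74.72733302, 549.07813995, 373.32062896]), 'attitude': arr
[... 239 characters left out ...]
        1.34799158e+00, -2.02813880e-01]), 'joint_velocities': array([-0.00054144, -0.00095227, -0.0025079 ,  0.00194729,  0.00083118,
        0.00052281]), 'joint_efforts': array([ 1.28064348e-03, -4.46975183e+01, -2.91244715e+01, -3.56701439e-04,
        6.24521374e-03, -4.01040506e-05]), 'eef_pos': array([145.29207632, 529.96809061, 230.55452239]), 'tcp_rot': array([[ 2.64602168e-01,  9.64357362e-01, -7.55929758e-04],
       [ 9.64356303e-01, -2.64603029e-01, -1.46927855e-03],
       [-1.61693089e-03, -3.40211338e-04, -9.99998635e-01]]), 'ft_force': array([0.53282958, 0.71673608, 0.24213464]), 'wrist_torque': array([ 0.00701904, -0.00963971, -0.01803588]), 'grip_width': 85.35881040100037}
```

View pics/s0.png

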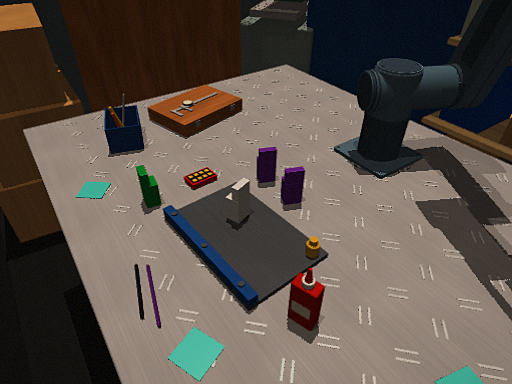

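View pics/t0.png

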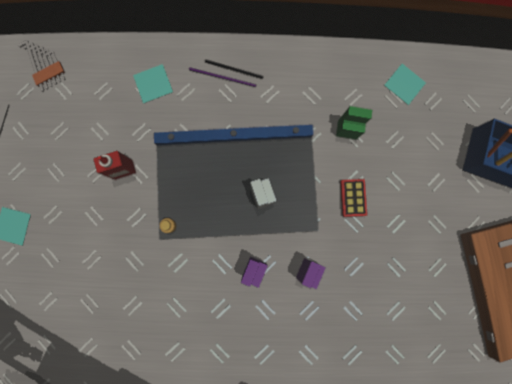

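The white block is at top (263,192) and scene (238,200). Look-alikes in the top view: green at (355,122), purple at (255,272) and (312,273). The blue bar runs along row ~134, the spacer is at (167,226), the oil can at (112,165) and the insert box at (354,198). I'll check the choice in a close crop.

Run:
```python
import cv2,numpy as np
b=cv2.imread("pics/t0.png")[115:245,145:325]
g=cv2.resize(b,None,fx=4,fy=4,interpolation=cv2.INTER_CUBIC);g=np.clip(g*1.4,0,255).astype('uint8')
cv2.imwrite("pics/t0c.png",g)
a=cv2.imread("pics/s0.png")[165:305,160:335]
cv2.imwrite("pics/s0c.png",cv2.resize(a,None,fx=4,fy=4,interpolation=cv2.INTER_CUBIC))
```

```text
(no output)
```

View pics/t0c.png

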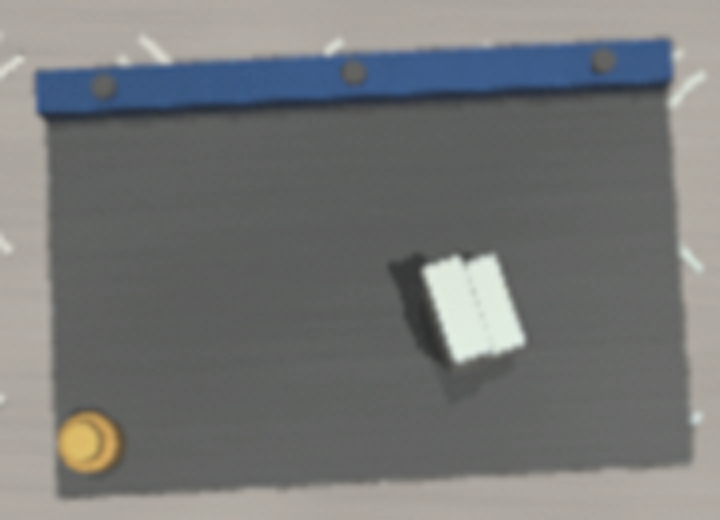

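View pics/s0c.png

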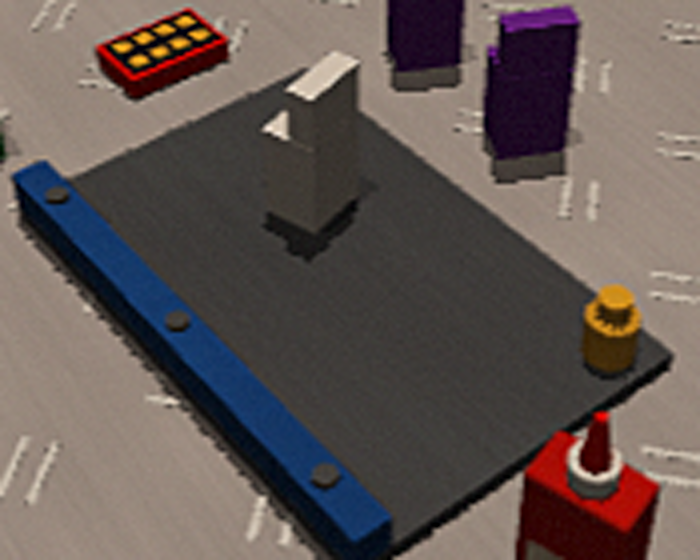

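```bash
cat > h.py <<'E'
import cv2,numpy as np
from plant import *
def ray(cam,uv):
    c=camera_info(cam);K=np.array([[c['fx'],0,c['cx']],[0,c['fy'],c['cy']],[0,0,1]])
    p=cv2.undistortPoints(np.array(uv,float).reshape(-1,1,2),K,c['distortion']).reshape(-1,2)
    d=np.c_[p[:,0],-p[:,1],-np.ones(len(p))]@np.array(c['attitude']).T
    return np.array(c['position']),d
def pz(cam,uv,z):
    o,d=ray(cam,uv);return (o+d*((z-o[2])/d[:,2])[:,None])[:,:2]
def crop(p,o,s=4): return (np.array(p,float)+.5)/s-.5+np.array(o)
E
python3 - <<'E'
from h import *
np.set_printoptions(precision=1,suppress=True)
O=(145,115);P=(160,165)
f=lambda l,z,c="top",o=O:print(z,c,pz(c,crop(l,o),z).tolist().__repr__() if 0 else pz(c,crop(l,o),z).round(1).tolist())
f([(422,266),(460,256),(495,354),(456,363)],122)
f([(495,254),(525,346)],82)
f([(37,72),(40,112),(671,40),(671,82)],37)
f([(58,497),(692,463)],12)
f([(90,442)],45)
# scene: head top corners, bar
f([(290,92),(332,53),(360,62),(318,100)],122,"scene",P)
f([(262,128),(287,111)],82,"scene",P)
f([(314,232),(264,200),(352,198)],12,"scene",P)
f([(12,172),(40,160),(389,513),(350,540)],37,"scene",P)
f([(672,355)],12,"scene",P)
f([(615,295)],45,"scene",P)
E
```

```text
122 top [[573.3, 41.5], [578.8, 22.7], [530.3, 4.2], [525.4, 23.4]]
82 top [[585.9, 3.5], [537.9, -13.2]]
37 top [[689.2, 261.3], [666.2, 258.3], [717.2, -95.7], [692.8, -95.8]]
12 top [[451.6, 243.2], [479.7, -113.6]]
45 top [[482.6, 219.4]]
122 scene [[578.9, 25.9], [536.2, 6.7], [527.1, 24.3], [569.2, 41.9]]
82 scene [[586.5, 2.6], [564.5, -3.2]]
12 scene [[571.5, 37.0], [582.3, -7.5], [532.9, 23.4]]
37 scene [[717.8, -98.5], [697.7, -99.4], [666.4, 256.4], [691.8, 258.7]]
12 scene [[454.3, 243.0]]
45 scene [[473.8, 210.1]]
```

Both views agree. The foot centre is at about (555,14), block yaw 0.36, plate yaw 0.078, and the bar face is at plate x' ≈ 683.5. The plate width measures 238 mm against the 240 mm given. I'll go behind the notch with the fingers shut, staying high.

Emit:
{"op": "servo_tool", "data": {
  "rows": [
    [[-43,56.1,0],[0,0,0.942],0],
    [[-43,56.1,0],[0,0,0.942],0],
    [[-43,56.1,0],[0,0,0.942],0],
    [[-43,56.1,0],[0,0,0.942],0],
    [[-43,56.1,0],[0,0,0.942],0],
    [[-43,56.1,0],[0,0,0.942],0],
    [[-43,56.1,0],[0,0,0.942],0],
    [[-43,56.1,0],[0,0,0.942],0],
    [[-43,56.1,0],[0,0,0.942],0],
    [[-43,56.1,0],[0,0,0.942],0],
    [[-43,56.1,0],[0,0,0.942],0],
    [[-43,56.1,0],[0,0,0.942],0]
  ]
}}

```text
time_s: 1.6
eef_pos: [574.1, -36.0, 230.3]
tcp_rot: [[0.937, 0.35, -0.001], [0.35, -0.937, -0.0], [-0.001, 0.0, -1.0]]
ft_force: [-1.0, 0.3, 0.2]
grip_width: 0.0
```

Emit:
{"op": "servo_tool", "data": {
  "rows": [
    [[0,0,5],[0,0,0],0],
    [[0,0,10],[0,0,0],0],
    [[0,0,12.3],[0,0,0],0],
    [[0,0,12.3],[0,0,0],0],
    [[0,-2,12.3],[0,0,0],0],
    [[0,-3,12.3],[0,0,0],0],
    [[0,-4,12.3],[0,0,0],0],
    [[0,-4.2,12.3],[0,0,0],0]
  ]
}}

```text
time_s: 2.6
eef_pos: [557.9, 7.5, 109.1]
tcp_rot: [[0.935, 0.354, 0.001], [0.354, -0.935, -0.0], [0.001, 0.001, -1.0]]
ft_force: [0.5, 0.1, -0.8]
grip_width: -0.1
```

Run:
```python
from h import *
a=snapshot("scene");b=snapshot("top")
A=cv2.resize(a[120:290,150:330],None,fx=3,fy=3);B=cv2.resize(b[115:285,145:275],None,fx=3,fy=3)
cv2.imwrite("pics/p1.png",np.hstack([A[:510],B[:510,:260]])[...,::-1])
```

```text
(no output)
```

View pics/p1.png

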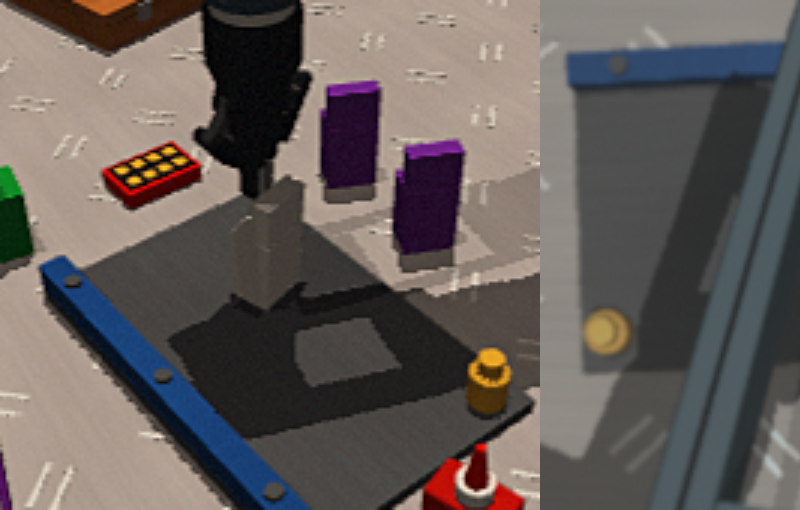

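The finger is at the notch face and the block is still standing at crop (268,240). Next I push on slowly until it tips.

Emit:
{"op": "servo_tool", "data": {
  "rows": [
    [[0,-0.7,0],[0,0,0],0],
    [[0,-1.3,0],[0,0,0],0],
    [[0,-1.9,0],[0,0,0],0],
    [[0,-2.5,0],[0,0,0],0],
    [[0,-3.1,0],[0,0,0],0],
    [[0,-3.7,0],[0,0,0],0],
    [[0,-4.2,0],[0,0,0],0],
    [[0,-4.6,0],[0,0,0],0],
    [[0,-4.6,0],[0,0,0],0],
    [[0,-4.6,0],[0,0,0],0],
    [[0,-4.6,-12],[0,0,0],0],
    [[0,-4.6,-12],[0,0,0],0]
  ]
}}

```text
time_s: 4.2
eef_pos: [541.4, 49.4, 229.4]
tcp_rot: [[0.936, 0.353, -0.001], [0.353, -0.936, 0.0], [-0.001, -0.001, -1.0]]
ft_force: [0.8, 0.0, -0.0]
grip_width: -0.0
```

Run:
```python
from h import *
a=snapshot("scene")
A=cv2.resize(a[140:320,150:340],None,fx=4,fy=4,interpolation=cv2.INTER_CUBIC)
cv2.imwrite("pics/p2.png",A[:600][...,::-1])
```

```text
(no output)
```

View pics/p2.png

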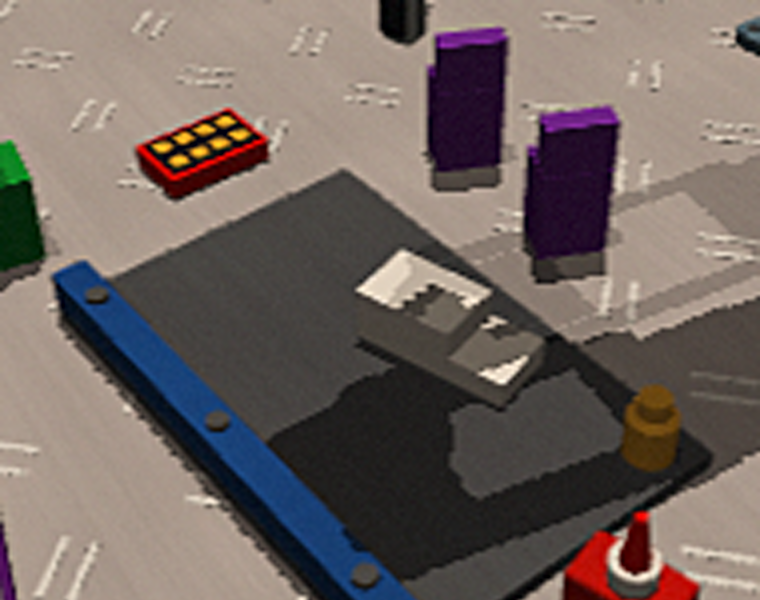

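The block lies on its back with the notch up. Its foot end is at crop (357–403, 250–290), its head end at (500–546, 345–405), and it is clear of the spacer. I'll locate it.

Run:
```python
from h import *
R=np.array([[np.cos(.0785),np.sin(.0785)],[-np.sin(.0785),np.cos(.0785)]])
for l,z in (([(357,291),(403,249),(490,297)],52),([(504,406)],12),([(502,386),(546,345)],32)):
    w=pz("scene",crop(l,(150,140)),z);print(z,w.round(1).tolist(),(w@R.T).round(1).tolist())
```

```text
52 [[572.3, 43.1], [525.4, 25.3], [506.8, 94.1]] [[573.9, -1.9], [525.8, -16.0], [512.6, 54.1]]
12 [[531.3, 143.5]] [[541.0, 101.4]]
32 [[534.8, 144.6], [490.8, 131.5]] [[544.5, 102.3], [499.6, 92.6]]
```

Emit:
{"op": "servo_tool", "data": {
  "rows": [
    [[-5.2,-5.6,0],[0,0,1.853],6],
    [[-5.2,-5.6,0],[0,0,1.853],6],
    [[-5.2,-5.6,0],[0,0,1.853],6],
    [[-5.2,-5.6,0],[0,0,1.853],6],
    [[-5.2,-5.6,0],[0,0,1.853],6],
    [[-5.2,-5.6,0],[0,0,1.853],6],
    [[-5.2,-5.6,0],[0,0,1.853],6],
    [[-5.2,-5.6,0],[0,0,1.853],6],
    [[-5.2,-5.6,0],[0,0,1.853],6],
    [[-5.2,-5.6,0],[0,0,1.853],6],
    [[-5.2,-5.6,0],[0,0,1.853],6],
    [[-5.2,-5.6,0],[0,0,1.853],6]
  ]
}}

```text
time_s: 5.75
eef_pos: [473.2, 83.5, 228.2]
tcp_rot: [[0.082, -0.997, -0.0], [-0.997, -0.082, -0.0], [0.0, 0.0, -1.0]]
ft_force: [0.5, -1.0, -0.2]
grip_width: 59.8
```

Run:
```python
from h import *
o=observe();print(o['q'].round(2),o['eef_pos'].round(1),o['tcp_rot'].round(3).tolist())
print(pz("top",[(250,288),(255,272)],110).round(0))
b=snapshot("wrist");cv2.imwrite("pics/w1.png",b[...,::-1])
```

```text
[-0.06  0.14  1.7  -0.    1.31  1.43] [473.2  83.5 228.2] [[0.082, -0.997, -0.0], [-0.997, -0.082, -0.0], [0.0, 0.0, -1.0]]
[[362.  36.]
 [394.  27.]]
```

View pics/w1.png

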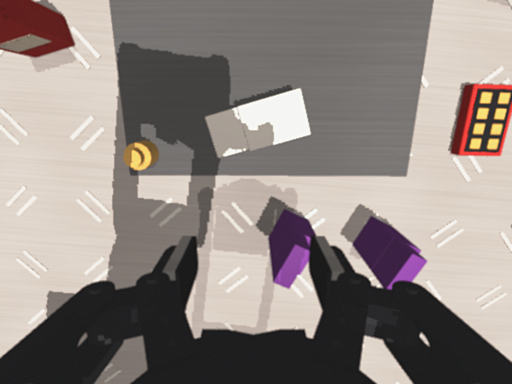

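The wrist view shows the block at (206–311, 89–157) with the notch end left. The spacer is at (140,155). The near purple block at (292,250) stands behind the fingers' line, at about x ≤ 412 mm, so the descent is clear. I'll go down and make a first push along −tool y.

Emit:
{"op": "servo_tool", "data": {
  "rows": [
    [[0,0,6],[0,0,0],6],
    [[0,0,12],[0,0,0],6],
    [[0,0,17],[0,0,0],6],
    [[0,0,20],[0,0,0],6],
    [[0,0,21.2],[0,0,0],6],
    [[0,0,21.2],[0,0,0],6],
    [[0,-1,21.2],[0,0,0],6],
    [[0,-2,21.2],[0,0,0],6]
  ]
}}

```text
time_s: 6.8
eef_pos: [494.9, 85.3, 17.7]
tcp_rot: [[0.079, -0.997, 0.003], [-0.997, -0.079, -0.0], [0.0, -0.003, -1.0]]
ft_force: [-1.4, 1.2, 1.0]
grip_width: 59.6
```

Emit:
{"op": "servo_tool", "data": {
  "rows": [
    [[0,-1,0],[0,0,0],6],
    [[0,-2,0],[0,0,0],6],
    [[0,-3,0],[0,0,0],6],
    [[0,-4,0],[0,0,0],6],
    [[0,-5,0],[0,0,0],6],
    [[0,-6,0],[0,0,0],6],
    [[0,-7,0],[0,0,0],6],
    [[0,-8,0],[0,0,0],6],
    [[0,-9,0],[0,0,0],6],
    [[0,-9.8,0],[0,0,0],6],
    [[0,-10.5,0],[0,0,0],6],
    [[0,-10.5,0],[0,0,0],6]
  ]
}}

```text
time_s: 8.3
eef_pos: [598.9, 93.5, 16.3]
tcp_rot: [[0.079, -0.997, 0.001], [-0.997, -0.079, 0.0], [0.0, -0.001, -1.0]]
ft_force: [0.8, 0.3, 0.7]
grip_width: 60.0
```

Run:
```python
from h import *
b=snapshot("wrist");a=snapshot("scene")
A=cv2.resize(a[165:315,150:335],(592,480));
cv2.imwrite("pics/p3.png",A[...,::-1]);cv2.imwrite("pics/w2.png",b[...,::-1])
```

```text
(no output)
```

View pics/p3.png

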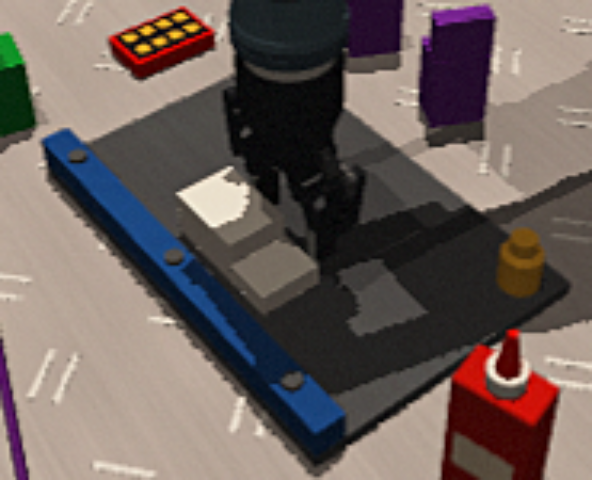

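The block is square to the bar with a narrow gap left (foot corner ≈ (180,205), head ≈ (265,310)). I'll close the gap slowly and watch the force.

Emit:
{"op": "servo_tool", "data": {
  "rows": [
    [[0,-0.4,0],[0,0,0],6],
    [[0,-0.8,0],[0,0,0],6],
    [[0,-1.1,0],[0,0,0],6],
    [[0,-1.3,0],[0,0,0],6],
    [[0,-1.5,0],[0,0,0],6],
    [[0,-1.5,0],[0,0,0],6]
  ]
}}

```text
time_s: 9.15
eef_pos: [613.2, 94.7, 16.3]
tcp_rot: [[0.079, -0.997, 0.001], [-0.997, -0.079, 0.0], [0.0, -0.001, -1.0]]
ft_force: [0.1, 0.8, -0.3]
grip_width: 59.8
```

Emit:
{"op": "servo_tool", "data": {
  "rows": [
    [[0,-0.15,0],[0,0,0],6],
    [[0,-0.3,0],[0,0,0],6],
    [[0,-0.4,0],[0,0,0],6],
    [[0,-0.4,0],[0,0,0],6]
  ]
}}

```text
time_s: 9.65
eef_pos: [617.0, 95.0, 16.4]
tcp_rot: [[0.079, -0.997, 0.0], [-0.997, -0.079, 0.0], [-0.0, -0.0, -1.0]]
ft_force: [-1.1, 0.5, 1.4]
grip_width: 59.9
```

Emit:
{"op": "servo_tool", "data": {
  "rows": [
    [[0,-0.1,0],[0,0,0],6],
    [[0,-0.2,0],[0,0,0],6],
    [[0,-0.2,0],[0,0,0],6]
  ]
}}

```text
time_s: 10.02
eef_pos: [617.6, 95.0, 16.2]
tcp_rot: [[0.079, -0.997, -0.002], [-0.997, -0.079, -0.0], [0.0, 0.002, -1.0]]
ft_force: [-5.8, -0.3, 3.3]
grip_width: 60.1
```

Contact: the force is up and the tool lags by 1.4 mm. One more small press to seat it, then back off and look.

Emit:
{"op": "servo_tool", "data": {
  "rows": [
    [[0,-0.15,0],[0,0,0],6],
    [[0,-0.15,0],[0,0,0],6],
    [[0,-0.15,0],[0,0,0],6]
  ]
}}

```text
time_s: 10.4
eef_pos: [617.6, 95.0, 16.2]
tcp_rot: [[0.079, -0.997, -0.005], [-0.997, -0.079, -0.0], [0.0, 0.005, -1.0]]
ft_force: [-9.0, -1.3, 7.8]
grip_width: 60.1
```

Emit:
{"op": "servo_tool", "data": {
  "rows": [
    [[0,0.5,0],[0,0,0],6],
    [[0,1.5,0],[0,0,0],6],
    [[0,2.5,0],[0,0,0],6],
    [[0,3,0],[0,0,0],6],
    [[0,3,-6],[0,0,0],6],
    [[0,3,-12],[0,0,0],6],
    [[0,6,-18],[0,0,0],6],
    [[0,12,-18],[0,0,0],6],
    [[0,12,-18],[0,0,0],6]
  ]
}}

```text
time_s: 11.52
eef_pos: [495.3, 86.2, 196.2]
tcp_rot: [[0.079, -0.997, -0.004], [-0.997, -0.079, 0.0], [-0.0, 0.004, -1.0]]
ft_force: [0.8, -0.5, -0.6]
grip_width: 60.0
```

Run:
```python
from h import *
b=snapshot("wrist");a=snapshot("scene")
print(observe()['eef_pos'])
o=(185,175)
A=cv2.resize(a[175:295,185:295],None,fx=5,fy=5,interpolation=cv2.INTER_CUBIC);A=np.clip(A*1.5,0,255).astype('uint8')
cv2.imwrite("pics/p4.png",A[...,::-1]);cv2.imwrite("pics/w3.png",b[...,::-1])
```

```text
[500.47328604  85.8265878  196.83144787]
```

View pics/p4.png

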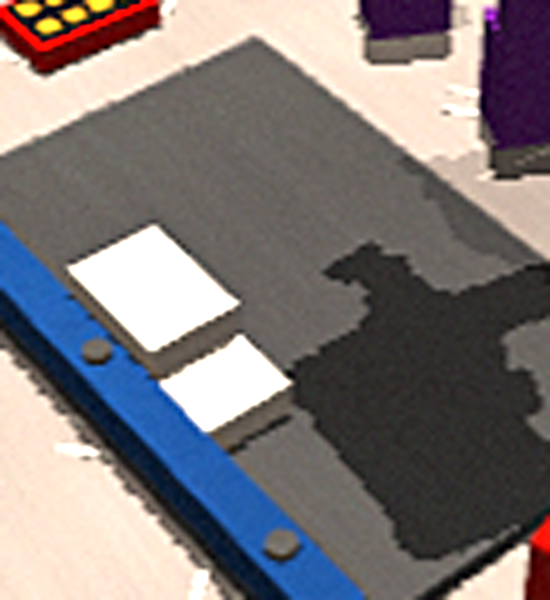

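View pics/w3.png

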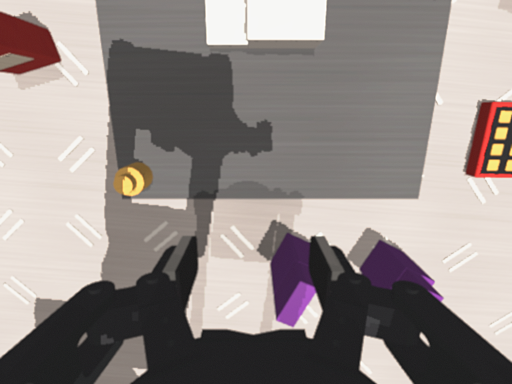

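The block lies notch up alongside the bar. In the crop its bar-side top edge runs (67,266)–(150,352) at the foot part and (160,381)–(208,433) at the notch. Numeric check:

Run:
```python
from h import *
R=np.array([[np.cos(.0785),np.sin(.0785)],[-np.sin(.0785),np.cos(.0785)]])
for n,l,z in (("blk+x",[(67,266),(152,353)],52),("blk-x",[(153,224),(241,302)],52),("notch+x",[(160,381),(208,433)],32),("notch-x",[(240,335),(292,383)],32),("bar in",[(5,223),(365,598)],37)):
    w=pz("scene",crop(l,(185,175),5),z);print(n,(w@R.T).round(1).tolist())
w=pz("wrist",[(206,44),(246,44)],32);print((w@R.T).round(1));w=pz("wrist",[(248,40),(325,40)],52);print((w@R.T).round(1))
print(observe()['eef_pos'])
```

```text
blk+x [[683.7, -18.5], [683.9, 53.5]]
blk-x [[634.9, -17.4], [633.1, 52.5]]
notch+x [[681.2, 53.9], [682.1, 92.9]]
notch-x [[635.0, 53.4], [634.4, 92.6]]
bar in [[684.0, -78.4], [685.4, 206.7]]
[[640.3  91.7]
 [640.2  52.5]]
[[639.5  50.2]
 [639.7 -20.1]]
[500.47328604  85.8265878  196.83144787]
```

```bash
python3 -c "
from plant import *
close_job()"
```

```text
the job is handed in; nothing more can be done
```

I pushed the white block over with the shut fingers high on its notch face, and it fell on its back with the notch up. I then slid it sideways with the two opened fingers until it met the blue bar, backed off, and handed the job in at about 12 s. There was no verdict on hand-in.

- **Contact:** in the last press the force rose to about 9 N along x while the tool stopped moving.
- **Position against the bar:** in the scene picture the bar-side edge of the full part lies at 683.7–683.9 mm against the bar's 684–685 mm. The notch part's edge read 681–682 mm, 2–4 mm off the bar and near the 4 mm limit. It is the same side face, so I put that down to pixel reading error.
- **Along the bar:** the block spans about −18 to 93 mm on a plate that runs −152 to 208 mm.
- **Disagreement:** the wrist camera put the block's far side at about 640 mm, where the scene camera gave about 634 mm. A 50 mm wide block flush with the bar would put it at about 634. The wrist camera did agree that the block is parallel to the bar, within 1 mm.
- **Other things:** the spacer, oil can and insert box look unmoved in the last pictures; I did not re-measure them. The arm touches nothing.

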